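Draw the grinder's catch tray from under its hood

ROBOT

A 7-joint arm with a two-finger parallel gripper is mounted at the origin on the work surface. World frame = base frame: x ahead of the robot, y to its left, z up, the work surface at z = 0. Lengths are in mm, angles in rad, forces in N, time in s.
With the tool pointing down it reaches from about 400 to 875 mm from the base axis. Payload 4.4 kg.
Tool frame: the origin (TCP) lies midway between the tips of the shut fingers; the grasp point (between the pads) lies 19 mm behind it (ctrl.pinch_z is the distance from the TCP to the grasp point, in mm); z points along the fingers, y is the line along which they close (so a half turn about z gives the same grasp; the last joint's range is limited). The gripper opens to 85 mm and grips with 20 to 120 N. Pads are 22 mm wide; open, the fingers measure 114 mm over their backs; the gripper's body (76 mm by 85 mm) begins 54 mm behind the grasp point. The pads swing forward as they close: fully open they stand 13 mm farther back than shut.
Start: joints at [1.114, 0.628, 0.038, 1.517, -0.027, 0.996, -0.02], TCP at [247.631, -600.996, 231.313] pointing down, gripper open.
Joint ranges: [-3.06, 3.06], [-0.37, 2.12], [-1.25, 1.32], [0.18, 2.47], [-1.1, 4.24], [0.23, 1.98], [-2.94, 2.94]. Speed limits (rad/s): [2.57, 2.57, 3.14, 3.14, 3.14, 3.14, 3.14].

INTERFACE

Orientations are given as [roll, pitch, yaw] about the fixed x, y, z axes, in that order (R = Rz(yaw) Ry(pitch) Rx(roll)).
In Python, from cell import read_state, cams, order, ctrl gives the robot as it stands.
- The arm moves only by the tool move_arm, never from a script. Its argument "targets" is text: rows parted by semicolons, each of 7 numbers parted by spaces: the gripper's target within -1 to 1 (fully open at 1, half-way at 0, shut at -1), then the shift along the tool's x, y, z in cm, then the turn, a rotation vector about the tool's x, y, z in degrees. A call has 1 to 5 rows; each row shifts and turns the commanded pose from where the row before left it, along the tool's axes as they then stand; what a row does not reach is not made up. A row lasts 1/12 s, in which the tool goes at most 41.7 mm and 7.16 degrees, less where a joint would pass 70% of its speed; a pose out of reach is approached as far as the arm can. A call with a gripper value outside its range is refused whole. The fingers move at their own pace and stop on an object; the grip force is fixed at half the most. Time passes only in rows, so rows that do not move let the fingers close. It gives the time, the measured TCP pose, the force, the opening and the grip force at its end, in the units of the state.
- read_state(): the state, without advancing time (a new reading comes with each control period).
- cams.get_image(name): name is "side" or "top" or "wrist"; returns a dict with "color" (400x640x3 uint8, red, green, blue), "fovy" (degrees; the focal length in pixels is half the picture's height over the tangent of half this angle, whatever the lens; pixels are square), "cx", "cy" (the principal point, pixels), "rvec" (rotation vector, rad) and "tvec" (3), from world to camera coordinates, as OpenCV has them. Camera axes: x right, y down, z forward; pixel columns grow to the right and rows downward; lengths in mm; the calibration is good to about 2 mm. A picture is of the moment at which its call begins. There is no depth.
- order.finish_job(): hands the job in; it is judged then, once.
The state is a dict: "clock": time; "qpos": joint angles; "qd": joint speeds; "tau": joint torques, N m; "eef_pos": TCP position; "tool_rot": TCP orientation; "force": force on the tool from outside, world axes, zero at the start; "torque": the same for the moment, N m; "width": finger opening in mm; "gripper_force": force on a finger pad.
Only numpy, scipy, OpenCV 4.12 (cv2) and the standard library are available. Lean on these libraries where they do the work, as an engineer would, in place of code of your own. Each camera call takes 0.05 s, during which the arm holds its last target. There are 200 camera calls.

TASK

Slide the steel catch tray forward, along the bench, until it is completely out from under the grinder's overhanging green hood, then lift it by its red handle and put it down gently, flat, on the middle of the cork mat. Keep it level so that both collars stay in it, do not drop it, and leave the spindle and the cup on the wooden board where they are.

Things in the scene. Friction and masses are not known exactly. Their poses are not given: they have to be found in the camera images.
- grinder: White bench grinder on a fixed green plinth, up to 13 degrees askew. Origin: bench level, middle of the hood's front edge; x runs into the machine, y along that edge. Hood: flat green plate 194 wide, from x 0 to 110 mm, underside 36 and top 44 above the bench; two cheeks under it leave a slot 134 wide. Tool rests, wheels and motor (236 high) begin at x = 90 mm.
- tray: Open steel tray lying loose on the bench, 180 long (x) by 110 wide (y), walls 30 high, sheet 3 mm thick, 0.25 to 0.5 kg. Origin: centre of its underside; its +x end is pushed 30 to 50 mm under the hood, so it cannot be lifted until slid out along its -x (towards the robot). Inside, the front half (x -87 to -6) is empty.
- tray_handle (a point): Centre of the tray's red bridge handle: a square bar 12 x 12 running across the tray (along tray y), 106 long, 56 mm above the tray's underside, over the middle of the tray, on a thin post at each side wall; open beneath and before it.
- tray_back (a point): Middle of the tray's rear (+x) edge at its underside, 90 mm behind the tray's origin.
- tray_front (a point): Top of the inner face of the tray's front (-x) wall, mid width: 87 mm before the tray's origin, 30 above its underside. A fingertip behind this wall can pull the tray out.
- collar_brass: Loose brass collar, 30 diameter, 12 high, hole 16, lying flat in the rear half of the tray. Origin: centre of its underside.
- collar_steel: Loose dark steel collar, same size, also in the rear half of the tray. Origin: centre of its underside.
- mat: Cork mat fixed on the bench, 240 (x) by 200 (y), 4 thick, on the robot's left or right. Origin: centre of its underside.
- board: Dark wooden board fixed on the bench, 240 by 200, 12 thick, on the other side from the mat; not for the tray. Origin: centre of its underside.
- spindle: Loose turned wooden spindle lying on the board, 220 long (x), 32 thick with square ends; leave alone. Origin: centre of its underside.
- paint_cup: Purple cup standing on the board, 80 diameter, 100 high; leave alone. Origin: centre of its underside.
Mind the look-alikes: they are no part of the job. Several things look just like the tray: the one meant starts nearest to the robot's base.

How it is judged (in metres and radians):
On the way, in this order (a step that is already met when the one before it is completed fails the run):
1. the tray has been slid along the bench until its rear edge is out from under the hood (x of tray_back in the frame of grinder below -0.002 m and height (world z) of tray below 0.03 m and angle between tray's own z axis and vertical below 0.25 rad), for 0.1 s.
2. the tray has been lifted clear of the bench (height (world z) of tray above 0.015 m), for 0.1 s.
At the end, for the whole second after the job is handed in: The tray rests flat (within 3.4 degrees) and still on the cork mat, its centre within 50 mm of the mat's centre, let go, with both collars inside it (horizontal distance between tray and mat below 0.05 m and z of tray in the frame of mat between 0.002 and 0.008 m and angle between tray's own z axis and vertical below 0.06 rad and contact force between tray and mat above 0.5 N and linear speed of tray below 0.02 m/s and x of collar_brass in the frame of tray between -0.09 and 0.09 m and y of collar_brass in the frame of tray between -0.055 and 0.055 m and z of collar_brass in the frame of tray between -0.002 and 0.028 m and x of collar_steel in the frame of tray between -0.09 and 0.09 m and y of collar_steel in the frame of tray between -0.055 and 0.055 m and z of collar_steel in the frame of tray between -0.002 and 0.028 m); the robot touches nothing.
It fails at once if the tray is tipped by more than 20 degrees (angle between tray's own z axis and vertical above 0.35 rad).
It fails at once if the tray is dropped: it moves faster than 0.6 m/s within 30 mm of the mat's height over the mat (horizontal distance between tray and mat below 0.12 m and z of tray in the frame of mat below 0.03 m and linear speed of tray above 0.6 m/s).
It fails at once if the spindle or the cup on the board is moved by more than 40 mm, or the cup is tipped (distance of any of paint_cup, spindle from where it was at the start of the episode above 0.04 m or angle between paint_cup's own z axis and vertical above 0.4 rad).
It also fails if it takes over 54 s, if anything falls off the work surface, if the arm or the gripper's body presses on something with over 40 N, if the wrist force passes 120 N, or if a joint passes its speed limit or range.

## Working session

There is one attempt and no reset: what is moved stays moved. The work goes in short steps, Python scripts to look and compute and a tool call to move; the robot and the scene stay as the last step left them, time stands still between calls to the robot, and variables do not carry over. Pictures are saved under pics/ and viewed, at most 10 in all, crops included, and the job is handed in when it is done.

Besides the shell and the picture viewer there is one more tool, called after "Request:" as name(argument=value, ...) on one line, values as JSON. move_arm: Moves the arm, as the interface text tells. Its arguments: {"type":"object","properties":{"targets":{"type":"string"}},"required":["targets"]}

```bash
mkdir -p pics
cat > h.py <<'E'
import numpy as np, cv2
from cell import read_state, cams, order, ctrl
def snap(n,f):
    im=cams.get_image(n); cv2.imwrite(f'pics/{f}.png',im['color'][...,::-1]); np.save(f'pics/{f}.npy',{k:v for k,v in im.items() if k!='color'},allow_pickle=True); return im
def ray(f,u,v,z):
    im=np.load(f'pics/{f}.npy',allow_pickle=True).item()
    R=cv2.Rodrigues(np.array(im['rvec'],float))[0]; t=np.array(im['tvec'],float).ravel()
    fl=200/np.tan(np.radians(im['fovy'])/2); c=-R.T@t; d=R.T@np.array([(u-im['cx'])/fl,(v-im['cy'])/fl,1])
    return (c+d*(z-c[2])/d[2]).round(1)
E
python3 - <<'E'
from h import *
a=snap('top','top0');b=snap('side','side0');print({k:v for k,v in a.items() if k!='color'});print(read_state())
E
```

```text
{'fovy': 56.159099112450996, 'cx': 325.829213744253, 'cy': 200.67805744133912, 'rvec': array([ 2.18338992, -2.203677  ,  0.03970117]), 'tvec': array([   6.82331725,  584.44488271, 1117.65600104])}
{'clock': 0.1, 'qpos': array([ 1.11420876,  0.62923556,  0.03846463,  1.51825301, -0.02701579,
        0.99630236, -0.02002481]), 'qd': array([-9.47553221e-04, -7.00002915e-05, -6.46868238e-04, -3.85983096e-03,
        8.50534613e-04, -1.26924737e-04, -1.66203984e-03]), 'tau': array([ 3.78317811e-03, -5.64529288e+01,  1.23086940e+00, -1.93969578e+01,
        1.13309413e-02,  5.51993988e-03, -3.74165296e-06]), 'eef_pos': array([ 247.40829557, -600.47763787,  230.49791059]), 'tool_rot': array([-3.13991282e+00,  1.40899658e-05,  3.90738437e-01]), 'force': array([ 0.25921507, -0.01691191,  0.59025978]), 'torque': array([ 0.0342756 ,  0.04493609, -0.01204067]), 'gripper_force': 0.0, 'width': 85.49567021010178}
```

View pics/top0.png

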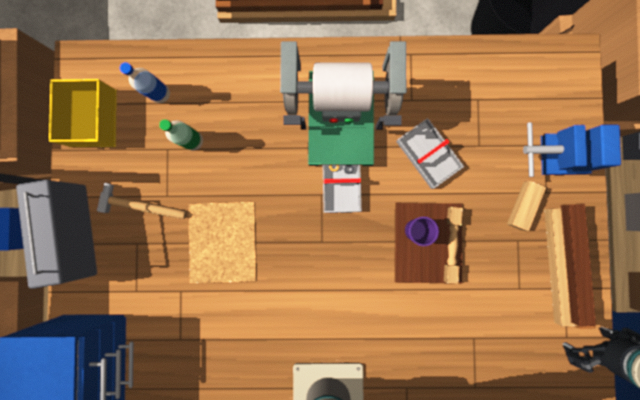

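View pics/side0.png

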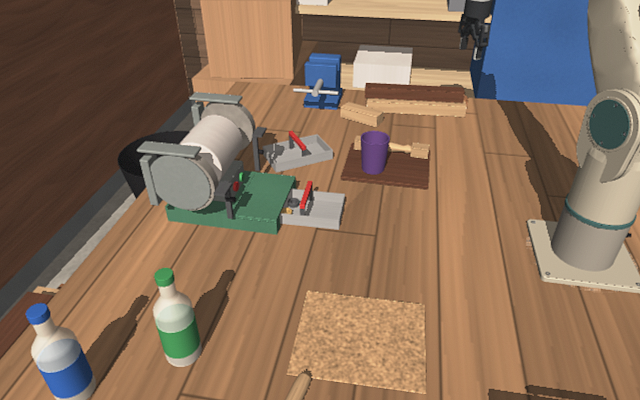

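The top view shows the target tray at about (342,185), partly under the green hood, with its handle at about (343,181). The mat centre is at about (222,242), the board is on the right, and the look-alike tray is at (432,152). I'll enlarge the tray area.

Run:
```python
from h import *
a=cv2.imread('pics/top0.png')[145:225,295:395];cv2.imwrite('pics/c1.png',cv2.resize(a,None,fx=7,fy=7,interpolation=cv2.INTER_CUBIC))
```

```text
(no output)
```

View pics/c1.png

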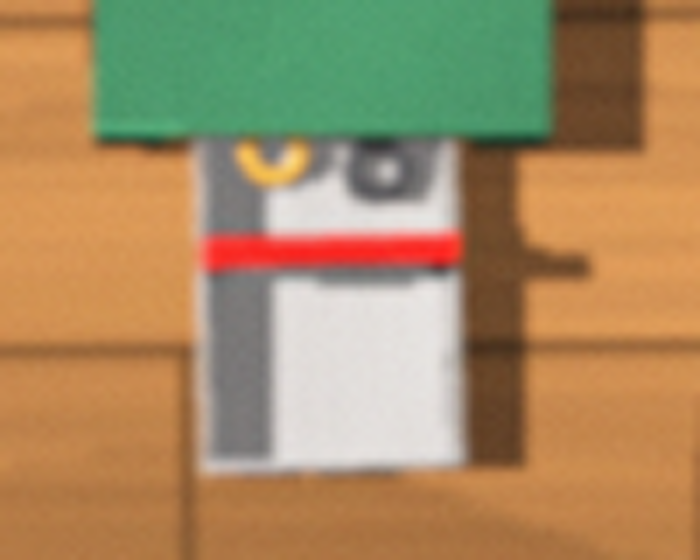

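The crop shows the handle running from crop (203,253) to (462,248), the front wall top from (205,468) to (464,464), and the hood edge from (95,132) to (552,133). Both collars sit just in front of the hood edge.

Run:
```python
from h import *
r=lambda u,v,z:ray('top0',295+u/7,145+v/7,z)
for n,u,v,z in [('hL',203,253,62),('hR',462,248,62),('fL',203,468,30),('fR',466,464,30),('hoodL',95,132,44),('hoodR',552,133,44)]:print(n,r(u,v,z))
for u,v in [(189,204),(255,201),(189,283),(256,282)]:print('mat',ray('top0',u,v,4))
s=read_state();print(s['eef_pos'],s['tool_rot'],ctrl.pinch_z)
```

```text
hL [638.9   5.7  62. ]
hR [ 639.9 -101.3   62. ]
fL [550.6   7.   30. ]
fR [ 551.2 -104.5   30. ]
hoodL [692.3  51.1  44. ]
hoodR [ 689.9 -141.3   44. ]
mat [578.7 419.2   4. ]
mat [586.  217.4   4. ]
mat [339.8 417.3   4. ]
mat [341.3 214.4   4. ]
[ 247.40829557 -600.47763787  230.49791059] [-3.13991282e+00  1.40899658e-05  3.90738437e-01] 18.700000000000003
```

Request:
move_arm(targets="0 0 0 0 0 0 -6.8; 0 0 0 0 0 0 -6.8; 0 0 0 0 0 0 -6.8; 0 0 0 0 0 0 -6.8; 0 0 0 0 0 0 -6.8")

```text
clock: 0.52
eef_pos: [247.5, -600.7, 230.8]
tool_rot: [-3.141, -0.001, 0.99]
force: [-0.3, -0.1, -0.9]
width: 42.4
gripper_force: 0.0
```

Request:
move_arm(targets="0 0 0 0 0 0 -6.7; 0 0 0 0 0 0 -6.7; 0 0 0 0 0 0 -6.7; 0 0 0 0 0 0 -6.7; 0 0 0 0 0 0 -6.8")

```text
clock: 0.93
eef_pos: [247.4, -600.7, 230.8]
tool_rot: [-3.141, -0.001, 1.576]
force: [0.5, 0.7, -1.5]
width: 42.8
gripper_force: 0.0
```

Request:
move_arm(targets="0 2.8 1.9 0 0 0 0; 0 2.8 1.9 0 0 0 0; 0 2.8 1.9 0 0 0 0; 0 2.8 1.9 0 0 0 0; 0 2.8 1.9 0 0 0 0")

```text
clock: 1.35
eef_pos: [343.0, -459.4, 230.9]
tool_rot: [-3.141, -0.001, 1.57]
force: [0.8, -0.9, -0.4]
width: 42.7
gripper_force: 0.0
```

Request:
move_arm(targets="0 2.8 1.9 0 0 0 0; 0 2.8 1.9 0 0 0 0; 0 2.8 1.9 0 0 0 0; 0 2.8 1.9 0 0 0 0; 0 2.8 1.9 0 0 0 0")

```text
clock: 1.77
eef_pos: [438.1, -319.5, 231.1]
tool_rot: [-3.141, -0.0, 1.57]
force: [0.7, -0.1, 0.1]
width: 42.8
gripper_force: 0.0
```

Request:
move_arm(targets="0 2.8 1.9 0 0 0 0; 0 2.8 1.9 0 0 0 0; 0 2.8 1.9 0 0 0 0; 0 2.8 1.9 0 0 0 0; 0 2.8 1.9 0 0 0 0")

```text
clock: 2.18
eef_pos: [533.1, -179.6, 231.0]
tool_rot: [-3.141, -0.0, 1.57]
force: [0.1, 0.3, 0.5]
width: 42.9
gripper_force: 0.0
```

Request:
move_arm(targets="0 2.6 2.1 0 0 0 0; 0 2.6 2.1 0 0 0 0; 0 2.6 2.1 0 0 0 0; 0 2.6 2.1 0 0 0 0; 0 2.7 2.2 0 0 0 0")

```text
clock: 2.6
eef_pos: [639.1, -49.1, 230.9]
tool_rot: [-3.14, 0.0, 1.57]
force: [0.5, -0.2, 0.0]
width: 42.8
gripper_force: 0.0
```

Request:
move_arm(targets="0 0 0 2 0 0 0; 0 0 0 2 0 0 0; 0 0 0 0 0 0 0")

```text
clock: 2.85
eef_pos: [635.9, -49.4, 187.0]
tool_rot: [-3.133, -0.0, 1.572]
force: [-0.1, 0.0, -0.4]
width: 42.6
gripper_force: 0.0
```

Run:
```python
from h import *
snap('wrist','w1');s=read_state();print(s['eef_pos'],s['tool_rot'],s['force'])
im=np.load('pics/w1.npy',allow_pickle=True).item()
P=np.array([[639.5,-48,62],[639.5,5,62],[639.5,-101,62]],float);f=200/np.tan(np.radians(im['fovy'])/2)
K=np.array([[f,0,im['cx']],[0,f,im['cy']],[0,0,1]]);print(cv2.projectPoints(P,np.array(im['rvec']),np.array(im['tvec']),K,None)[0].reshape(-1,2))
```

```text
[636.75328385 -50.12512559 188.9226463 ] [-3.13583384e+00  1.71036534e-04  1.57099331e+00] [-0.05450014 -0.98327778  0.56999545]
[[324.1272161  191.62300988]
 [324.4897365  129.38687577]
 [323.80282856 247.31263835]]
```

View pics/w1.png

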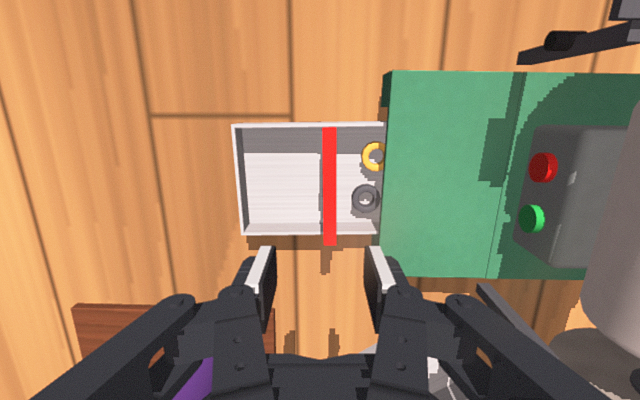

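The wrist view shows the handle at (330,128)–(330,244), about 4 mm further in x than the top view gave, with the fingers spread along x. The hood edge is at column 383, clear of the right finger.

Request:
move_arm(targets="0 0.2 0.3 2 0 0 0; 0 0 0 2.5 0 0 0; 0 0 0 2.5 0 0 0; 0 0 0 2 0 0 0; 0 0 0 2 0 0 0")

```text
clock: 3.32
eef_pos: [642.2, -49.0, 81.5]
tool_rot: [3.14, 0.0, 1.569]
force: [0.2, -0.5, 0.2]
width: 42.7
gripper_force: 0.0
```

Request:
move_arm(targets="0 0 0 1.5 0 0 0; 0 0 0 1.5 0 0 0; 0 0 0 1.2 0 0 0; 0 0 0 0 0 0 0; 0 0 0 0 0 0 0")

```text
clock: 3.73
eef_pos: [641.8, -48.5, 39.6]
tool_rot: [-3.142, 0.0, 1.57]
force: [0.3, 0.4, 0.7]
width: 42.8
gripper_force: 0.0
```

Run:
```python
from h import *
snap('wrist','w2');snap('side','s2');a=cv2.imread('pics/s2.png')[150:260,250:390];b=cv2.imread('pics/w2.png')
a=cv2.resize(a,(509,400));cv2.imwrite('pics/m2.png',cv2.resize(np.hstack([b,a]),(800,278)))
s=read_state();print(s['eef_pos'],s['tool_rot'],s['force'])
```

```text
[642.71921603 -48.24756019  40.61160458] [3.13949803e+00 3.68242219e-05 1.57020728e+00] [ 0.12673936 -0.45854428 -0.05143343]
```

View pics/m2.png

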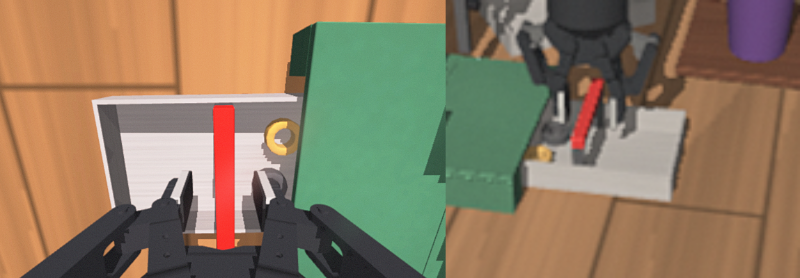

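The handle lies centred between the pads and the fingers are clear of the hood. I'll close the gripper.

Request:
move_arm(targets="0 0 0 0.3 0 0 0; -0.4 0 0 0 0 0 0; -0.7 0 0 0 0 0 0; -1 0 0 0 0 0 0; -1 0 0 0 0 0 0")

```text
clock: 4.25
eef_pos: [642.4, -48.0, 37.0]
tool_rot: [3.14, 0.0, 1.571]
force: [-0.2, -0.3, 3.4]
width: 10.9
gripper_force: 59.4
```

Request:
move_arm(targets="-1 0 0 0 0 0 0; -1 0 0 0 0 0 0; -1 0 0 0 0 0 0; -1 0 0 0 0 0 0")

```text
clock: 4.58
eef_pos: [642.4, -48.1, 36.9]
tool_rot: [3.14, 0.0, 1.571]
force: [0.5, 0.6, 5.1]
width: 10.9
gripper_force: 59.7
```

Request:
move_arm(targets="-1 0 -0.4 -0.05 0 0 0; -1 0 -0.8 -0.05 0 0 0; -1 0 -0.8 0 0 0 0; -1 0 -0.8 0 0 0 0; -1 0 -0.8 0 0 0 0")

```text
clock: 5.0
eef_pos: [604.1, -48.1, 37.0]
tool_rot: [-3.14, -0.0, 1.571]
force: [0.9, -0.2, -2.9]
width: 11.0
gripper_force: 58.8
```

Request:
move_arm(targets="-1 0 -0.8 0 0 0 0; -1 0 -0.8 0 0 0 0; -1 0 -0.8 0 0 0 0; -1 0 -0.8 0 0 0 0; -1 0 -0.8 0 0 0 0")

```text
clock: 5.42
eef_pos: [564.1, -48.1, 37.0]
tool_rot: [-3.14, 0.0, 1.571]
force: [-0.3, -0.3, -4.2]
width: 10.8
gripper_force: 58.6
```

Request:
move_arm(targets="-1 0 -0.4 0 0 0 0; -1 0 0 0 0 0 0; -1 0 0 0 0 0 0")

```text
clock: 5.67
eef_pos: [561.5, -48.1, 37.3]
tool_rot: [-3.141, 0.0, 1.571]
force: [0.3, -1.1, -4.0]
width: 10.7
gripper_force: 58.5
```

Run:
```python
from h import *
snap('wrist','w3');snap('side','s3');a=cv2.imread('pics/s3.png')[150:260,250:390];b=cv2.imread('pics/w3.png')
a=cv2.resize(a,(509,400));cv2.imwrite('pics/m3.png',cv2.resize(np.hstack([b,a]),(800,278)))
```

```text
(no output)
```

View pics/m3.png

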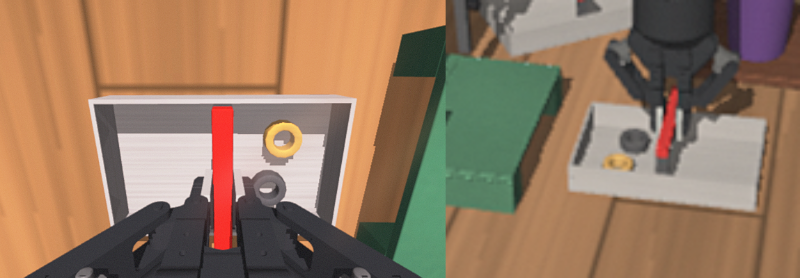

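The tray is fully out, with a clear gap to the hood and both collars inside. Next I'll lift it and carry it over.

Request:
move_arm(targets="-1 0 0 -0.3 0 0 0; -1 0 0 -0.6 0 0 0; -1 0 0 -1 0 0 0; -1 0 0 -1 0 0 0; -1 0 0 -1 0 0 0")

```text
clock: 6.18
eef_pos: [562.1, -48.0, 77.7]
tool_rot: [3.141, -0.0, 1.571]
force: [0.1, -0.3, -4.1]
width: 11.0
gripper_force: 58.5
```

Request:
move_arm(targets="-1 0 0 -1 0 0 0; -1 0 0 -0.6 0 0 0; -1 0 0 -0.3 0 0 0; -1 0 0 0 0 0 0; -1 0 0 0 0 0 0")

```text
clock: 6.6
eef_pos: [561.6, -48.1, 95.4]
tool_rot: [-3.142, 0.0, 1.571]
force: [-0.2, 0.5, -5.0]
width: 11.3
gripper_force: 58.5
```

Request:
move_arm(targets="-1 0.5 -0.1 0 0 0 0; -1 1 -0.3 0 0 0 0; -1 1.5 -0.4 0 0 0 0; -1 2 -0.6 0 0 0 0; -1 2 -0.6 0 0 0 0")

```text
clock: 7.02
eef_pos: [540.9, 23.5, 94.8]
tool_rot: [-3.141, -0.0, 1.57]
force: [0.3, 0.7, -4.4]
width: 10.9
gripper_force: 58.5
```

Request:
move_arm(targets="-1 2 -0.6 0 0 0 0; -1 2 -0.6 0 0 0 0; -1 2 -0.6 0 0 0 0; -1 2 -0.6 0 0 0 0; -1 2 -0.6 0 0 0 0")

```text
clock: 7.43
eef_pos: [510.4, 124.2, 94.9]
tool_rot: [-3.14, -0.0, 1.572]
force: [0.8, 0.7, -5.7]
width: 11.1
gripper_force: 58.5
```

Request:
move_arm(targets="-1 2 -0.5 0 0 0 0; -1 2 -0.5 0 0 0 0; -1 2 -0.5 0 0 0 0; -1 2 -0.5 0 0 0 0; -1 2 -0.5 0 0 0 0")

```text
clock: 7.85
eef_pos: [485.2, 224.0, 94.9]
tool_rot: [-3.14, -0.0, 1.572]
force: [0.1, 0.0, -4.4]
width: 11.2
gripper_force: 58.5
```

Request:
move_arm(targets="-1 2 -0.5 0 0 0 0; -1 2 -0.5 0 0 0 0; -1 2 -0.5 0 0 0 0; -1 1.5 -0.4 0 0 0 0; -1 1 -0.3 0 0 0 0")

```text
clock: 8.27
eef_pos: [462.7, 310.4, 95.0]
tool_rot: [-3.14, -0.002, 1.574]
force: [-0.4, 0.4, -5.0]
width: 11.1
gripper_force: 58.5
```

Request:
move_arm(targets="-1 0.6 -0.2 0 0 0 0; -1 0.2 0 0 0 0 0; -1 0 0 0 0 0 0; -1 0 0 0 0 0 0")

```text
clock: 8.6
eef_pos: [463.1, 313.6, 95.2]
tool_rot: [-3.141, 0.001, 1.569]
force: [0.2, -0.3, -4.1]
width: 11.0
gripper_force: 58.5
```

Run:
```python
from h import *
snap('wrist','w4');snap('side','s4');a=cv2.imread('pics/s4.png')[200:400,200:480];b=cv2.imread('pics/w4.png')
a=cv2.resize(a,(560,400));cv2.imwrite('pics/m4.png',cv2.resize(np.hstack([b,a]),(800,267)))
s=read_state();print(s['eef_pos'],s['tool_rot'])
```

```text
[463.30064897 313.46010168  95.23286397] [3.14158522e+00 1.10684675e-03 1.56861711e+00]
```

View pics/m4.png

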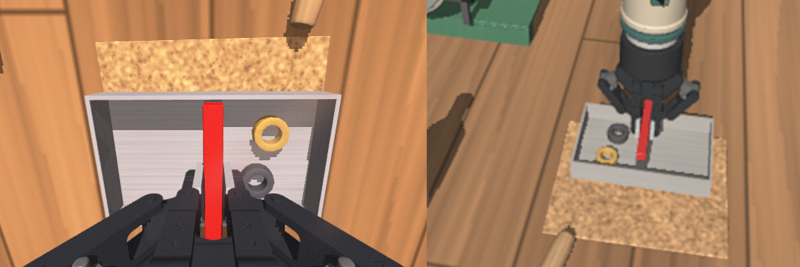

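The tray is level above the mat and both collars are inside. I'll lower it gently.

Request:
move_arm(targets="-1 0.2 0 0.5 0 0 0; -1 0 0 1 0 0 0; -1 0 0 1 0 0 0; -1 0 0 1 0 0 0; -1 0 0 0.7 0 0 0")

```text
clock: 9.12
eef_pos: [462.1, 316.2, 51.4]
tool_rot: [-3.14, 0.001, 1.57]
force: [-0.4, 0.5, -5.6]
width: 10.5
gripper_force: 58.5
```

Request:
move_arm(targets="-1 0 0 0.4 0 0 0; -1 0 0 0.3 0 0 0; -1 0 0 0.2 0 0 0; -1 0 0 0.2 0 0 0; -1 0 0 0 0 0 0")

```text
clock: 9.53
eef_pos: [462.8, 317.0, 42.2]
tool_rot: [3.142, 0.0, 1.571]
force: [-0.3, -0.8, -4.5]
width: 10.7
gripper_force: 58.5
```

Request:
move_arm(targets="-1 0 0 0.05 0 0 0; -1 0 0 0.05 0 0 0; -1 0 0 0 0 0 0; -1 0 0 0 0 0 0")

```text
clock: 9.87
eef_pos: [462.9, 317.0, 41.5]
tool_rot: [3.141, -0.0, 1.571]
force: [0.6, -0.4, -4.8]
width: 10.7
gripper_force: 58.5
```

Request:
move_arm(targets="-1 0 0 0.05 0 0 0; -1 0 0 0.05 0 0 0; -1 0 0 0 0 0 0; -1 0 0 0 0 0 0")

```text
clock: 10.2
eef_pos: [463.0, 317.0, 40.9]
tool_rot: [3.141, -0.0, 1.57]
force: [-2.3, -1.2, 3.6]
width: 10.9
gripper_force: 59.6
```

Contact is made. I'll release to a partial opening and rise straight up.

Request:
move_arm(targets="-0.6 0 0 0 0 0 0; -0.3 0 0 0 0 0 0; 0 0 0 0 0 0 0; 0 0 0 0 0 0 0; 0 0 0 0 0 0 0")

```text
clock: 10.62
eef_pos: [462.9, 317.1, 40.3]
tool_rot: [3.141, -0.0, 1.571]
force: [-0.3, -0.6, -1.0]
width: 42.7
gripper_force: 0.0
```

Request:
move_arm(targets="0 0 0 -1 0 0 0; 0 0 0 -2 0 0 0; 0 0 0 -3 0 0 0; 0 0 0 -3 0 0 0; 0 0 0 -3 0 0 0")

```text
clock: 11.03
eef_pos: [462.5, 316.8, 162.2]
tool_rot: [-3.141, 0.0, 1.571]
force: [0.8, -0.2, 0.5]
width: 42.8
gripper_force: 0.0
```

Run:
```python
from h import *
snap('wrist','w5');snap('side','s5');a=cv2.imread('pics/s5.png')[200:400,200:480];b=cv2.imread('pics/w5.png')
a=cv2.resize(a,(560,400));cv2.imwrite('pics/m5.png',cv2.resize(np.hstack([b,a]),(800,267)))
s=read_state();print(s['eef_pos'],s['force'])
```

```text
[465.55486041 319.20441281 165.79285395] [ 1.36130299  0.032568   -0.73039903]
```

View pics/m5.png

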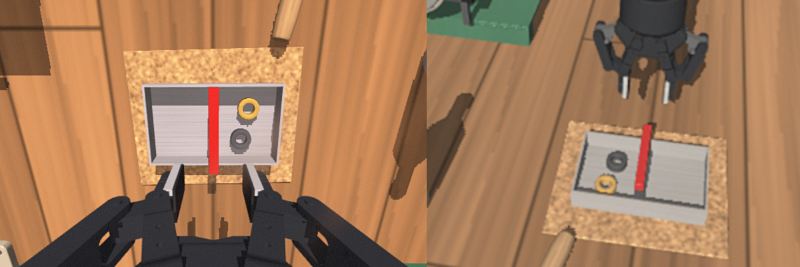

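The tray lies flat in the middle of the mat with both collars inside, and the gripper is clear.

```bash
python3 -c "
from h import *
print(order.finish_job())"
```

```text
the job is handed in; nothing more can be done
None
```

The job is handed in, though no verdict came back: the tray was slid clear of the hood, lifted by its handle and set flat on the middle of the cork mat with both collars inside, at about 11 s on the clock.

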